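# Clear the sanding table of offcuts

### The job

Throw the suction lever from its near notch into the marked middle notch, then press the flush scrap door down until its catch lets it spring open. With the suction on, sweep every offcut off the sanding table into the open scrap well with the brush, never touching the offcuts with the fingers. Then throw the lever back to its near notch and stand the brush upright in its tray again, leaving the scrap door open and the other things on the bench where they are.

Things in the scene. Friction and masses are not known exactly. Their poses are not given: they have to be found in the camera images.
- bed: fixed low painted sanding table, 386 mm (x, away from the robot) x 290 mm (y). Origin on the bench, 195 mm from its near end. Flat aluminium deck 70 mm above the bench, x -180 to +55 mm, y -130 to +130 mm; rims 15 mm wide stand 14 mm above the deck on the near end and both long sides. From x = 55 to 166 mm, rim to rim, is the scrap well, at first under its door.
- doorway (a point): centre of the mouth of the scrap well at deck height (bed frame x = 110, y = 0, z = 70 mm); fixed to the bed. The well is 111 mm (x) x 260 mm (y), 62 mm deep, and begins where the deck ends, with no sill
- door (a joint): scrap door: flat aluminium flap 106 x 254 x 8 mm flush with the deck, hinged on its far edge (bed x = 165, z = 70 mm). 0 = shut, caught. Pressing the pad down 5 to 6 mm, to its stop at -0.06 rad (about 4 N), frees the catch; as the press is withdrawn it springs up by itself in about 1 s, near edge up and away from the robot, to 1.75 rad: upright behind the well, top 105 mm above the deck.
- press_pad (a point): centre of the dark round press pad (32 mm across) on top of the scrap door, 17 mm from its near edge; moves with the door
- lever (a joint): suction lever, thrown away from the robot (+x of its stand) as the value grows. Three spring notches: 0 = near notch (shut); 0.6 rad = upright, the middle notch, marked by a white stripe on both cheeks of the quadrant; 1.2 rad = far notch. Let go within about 0.25 rad of a notch it settles there; moving it takes about 4 N at the knob.
- knob (a point): centre of the black drum-shaped knob (32 mm across, 34 mm long along the pivot axis, flat ends to pinch) at the end of the lever, 125 mm from the pivot; it leans 0.6 rad towards the robot in the near notch
- lever_stand: grey fixed stand of the suction lever, base 130 x 70 mm; origin on the bench at the centre of its base. Lever pivot: along its y, 50 mm above the origin; its x axis is the direction in which the lever is thrown. It stands left or right of the sanding table, the tray on the other side.
- tray: shallow dark steel brush tray, 150 mm (its x) x 100 mm (its y) x 16 mm high, walls 5 mm, floor 5 mm thick, fixed; origin at the centre of its underside. It may stand on either side of the sanding table, the lever being on the other.
- brush: bench brush with upright wooden handle, 0.18 kg, standing in the tray. Origin: centre of the bristles' underside, z up the handle. Bristles 84 mm (x) x 36 mm (y) x 36 mm high, stiff; wooden back 22 mm thick on them; handle 42 mm (x) x 24 mm (y), 58 to 124 mm above the origin, gripped across its 24 mm. Either 84 mm side sweeps.
- offcut1: pale wooden offcut, block 36 x 26 x 22 mm, lying loose on the deck (absent in some runs); origin at the centre of its underside as it first lies; 0.03 kg
- offcut2: pale wooden offcut, stub with a tenon 37 x 30 x 22 mm, lying loose on the deck (absent in some runs); origin at the centre of its underside as it first lies; 0.03 kg
- offcut3: pale wooden offcut, stepped block 36 x 26 x 24 mm, lying loose on the deck (absent in some runs); origin at the centre of its underside as it first lies; 0.03 kg
- offcut4: pale wooden offcut, block 28 x 28 x 26 mm, lying loose on the deck (absent in some runs); origin at the centre of its underside as it first lies; 0.03 kg
- offcut5: pale wooden offcut, stub with a tenon 33 x 26 x 20 mm, lying loose on the deck (absent in some runs); origin at the centre of its underside as it first lies; 0.03 kg
- offcut6: pale wooden offcut, stepped block 32 x 30 x 22 mm, lying loose on the deck (absent in some runs); origin at the centre of its underside as it first lies; 0.03 kg
- offcut7: pale wooden offcut, block 34 x 22 x 20 mm, lying loose on the deck (absent in some runs); origin at the centre of its underside as it first lies; 0.03 kg
- offcut8: pale wooden offcut, stub with a tenon 37 x 24 x 24 mm, lying loose on the deck (absent in some runs); origin at the centre of its underside as it first lies; 0.03 kg
- glue: white glue bottle, 60 mm across, 130 mm tall; a bystander on the bench, origin at its underside; leave it where it is
- jar: steel cup, 72 mm across, 80 mm tall; a bystander on the bench, origin at its underside; leave it where it is
- sander_block: cork sanding block with wooden grip, 110 x 65 x 48 mm; a bystander on the bench, origin at its underside; leave it where it is
- comb_part: finished wooden comb part, 112 x 120 x 22 mm; a bystander on the bench, origin at its underside; leave it where it is
- square: try square, stock 24 x 90 x 20 mm, blade 140 mm; a bystander on the bench, origin at its underside; leave it where it is
- carton: cardboard carton, 120 x 90 x 60 mm; a bystander on the bench, origin at its underside; leave it where it is
- spare_strip: wooden strip, 160 x 30 x 20 mm; a bystander on the bench, origin at its underside; leave it where it is
Mind the look-alikes: they are no part of the job. Leave any red look-alike of the tray alone.

How it is judged:
On the way, in this order (a step that is already met when the one before it is completed fails the run):
1. the lever sits in the marked middle notch, the scrap door still shut (value of joint lever between 0.48 and 0.72 rad and velocity of joint lever below 0.1 rad/s and value of joint door below 0.3 rad), for 0.3 s.
2. the scrap door has sprung open, the lever still in the marked notch (value of joint lever between 0.48 and 0.72 rad and value of joint door above 1.3 rad), for 0.2 s.
3. every offcut is in the scrap well, the lever still in the marked notch (value of joint lever between 0.48 and 0.72 rad and z of each of offcut1, offcut2, offcut3, offcut4, offcut5, offcut6, offcut7, offcut8 in the frame of bed below 0.062 m and x of offcut1 in the frame of bed between 0.05 and 0.17 m and y of offcut1 in the frame of bed between -0.135 and 0.135 m and x of offcut2 in the frame of bed between 0.05 and 0.17 m and y of offcut2 in the frame of bed between -0.135 and 0.135 m and x of offcut3 in the frame of bed between 0.05 and 0.17 m and y of offcut3 in the frame of bed between -0.135 and 0.135 m and x of offcut4 in the frame of bed between 0.05 and 0.17 m and y of offcut4 in the frame of bed between -0.135 and 0.135 m and x of offcut5 in the frame of bed between 0.05 and 0.17 m and y of offcut5 in the frame of bed between -0.135 and 0.135 m and x of offcut6 in the frame of bed between 0.05 and 0.17 m and y of offcut6 in the frame of bed between -0.135 and 0.135 m and x of offcut7 in the frame of bed between 0.05 and 0.17 m and y of offcut7 in the frame of bed between -0.135 and 0.135 m and x of offcut8 in the frame of bed between 0.05 and 0.17 m and y of offcut8 in the frame of bed between -0.135 and 0.135 m), for 0.2 s.
4. the lever is back in its near notch (value of joint lever between -0.2 and 0.12 rad), for 0.2 s.
At the end, for the whole second after the job is handed in: the lever rests in its near notch (within 0.12 rad), the scrap door stands open (beyond 1.3 rad), every offcut that was there lies in the scrap well, below deck level, and the brush stands upright on the floor of its tray, released and at rest (all of step 4 and value of joint door above 1.3 rad and z of each of offcut1, offcut2, offcut3, offcut4, offcut5, offcut6, offcut7, offcut8 in the frame of bed below 0.062 m and x of offcut1 in the frame of bed between 0.05 and 0.17 m and y of offcut1 in the frame of bed between -0.135 and 0.135 m and x of offcut2 in the frame of bed between 0.05 and 0.17 m and y of offcut2 in the frame of bed between -0.135 and 0.135 m and x of offcut3 in the frame of bed between 0.05 and 0.17 m and y of offcut3 in the frame of bed between -0.135 and 0.135 m and x of offcut4 in the frame of bed between 0.05 and 0.17 m and y of offcut4 in the frame of bed between -0.135 and 0.135 m and x of offcut5 in the frame of bed between 0.05 and 0.17 m and y of offcut5 in the frame of bed between -0.135 and 0.135 m and x of offcut6 in the frame of bed between 0.05 and 0.17 m and y of offcut6 in the frame of bed between -0.135 and 0.135 m and x of offcut7 in the frame of bed between 0.05 and 0.17 m and y of offcut7 in the frame of bed between -0.135 and 0.135 m and x of offcut8 in the frame of bed between 0.05 and 0.17 m and y of offcut8 in the frame of bed between -0.135 and 0.135 m and angle between brush's own z axis and vertical below 0.12 rad and z of brush in the frame of tray below 0.012 m and x of brush in the frame of tray between -0.035 and 0.035 m and y of brush in the frame of tray between -0.035 and 0.035 m and linear speed of brush below 0.02 m/s); the robot touches nothing.
It fails at once if an offcut is touched with the fingers (more than 0.5 N) (contact force between the fingers and offcut1 above 0.5 N or contact force between the fingers and offcut2 above 0.5 N or contact force between the fingers and offcut3 above 0.5 N or contact force between the fingers and offcut4 above 0.5 N or contact force between the fingers and offcut5 above 0.5 N or contact force between the fingers and offcut6 above 0.5 N or contact force between the fingers and offcut7 above 0.5 N or contact force between the fingers and offcut8 above 0.5 N).
It fails at once if a bystander on the bench is moved by more than 30 mm (distance of any of glue, jar, sander_block, comb_part, square, carton, spare_strip from where it was at the start of the episode above 0.03 m).
Of offcut1, offcut2, offcut3, offcut4, offcut5, offcut6, offcut7, offcut8 only 4 to 8 are there at a start; the rules pass over those that are not, and their reading is None.
At some moment in a run one of offcut1, offcut2, offcut3, offcut4, offcut5, offcut6, offcut7, offcut8 may be knocked a few centimetres aside while the robot is not near it.
It also fails if it takes over 192 s, if anything falls off the work surface, if the arm or the gripper's body presses on something with over 40 N, if the wrist force passes 120 N, or if a joint passes its speed limit or range.

### The arm

A 6-joint arm with a two-finger parallel gripper is mounted at the origin on the work surface. World frame = base frame: x ahead of the robot, y to its left, z up, the work surface at z = 0. Lengths are in m, angles in rad, forces in N, time in s.
With the tool pointing down it reaches from about 0.275 to 0.875 m from the base axis. Payload 12.5 kg.
Tool frame: the origin (TCP) lies on the centre line of the jaws, within the pads' length; the fingertips stand r.finger_overhang ahead of it and the grasp point (between the pads) lies 3 mm ahead of it (r.finger_overhang is the distance from the TCP to the fingertips, in m); z points along the fingers, y is the direction in which the jaws open and shut (so a half turn about z gives the same grasp; the last joint's range is limited). The gripper opens to 85 mm and grips with 20 to 120 N. Pads are 22 mm wide; open, the fingers measure 114 mm over their backs; the gripper's body (76 mm by 85 mm) begins 54 mm behind the grasp point. The pads swing forward as they close: fully open they stand 13 mm farther back than shut.
Start: joints at [-1.295, 0.351, 1.652, -0, 1.139, -0.085], TCP at [0.194, -0.515, 0.253] pointing down, gripper open.
Joint ranges: [-2.75, 2.75], [-0.79, 2.1], [0.01, 2.65], [-1.57, 4.71], [0.07, 3.14], [-2.87, 2.87]. Speed limits (rad/s): [2.22, 2.22, 2.79, 3.14, 3.14, 3.14].

### API

Orientations are given as a unit quaternion [x, y, z, w].
In Python, from cell import r, optics gives the robot as it stands. The module is installed in compiled form; this text tells all that it offers. Calls block until the motion is done:
- r.move_to(position, orientation): joint-space move of the TCP to a pose.
- r.move_linear(position, rot=None, vel=0.15): straight line of the TCP; rot=None keeps the orientation; vel is the mean speed in m/s.
- r.set_joints(angles): joint-space move.
- r.set_gripper(opening, squeeze=None): opening from 0.0 (shut) to 1.0 (fully open); squeeze is the grip in N (None keeps the last); returns when the fingers have stopped.
- r.sleep(seconds).
- r.inverse_kinematics(position, orientation): joint angles nearest the present ones, or None.
- optics.get_image(name): name is "scene" or "top"; returns a dict with "pixels" (400x640x3 uint8, red, green, blue), "depth" (400x640 float32, m along the optical axis (not along the pixel's ray), 0 where there is no reading), "fx", "fy", "cx", "cy" (pixels), "camera_from_world" (4x4, takes a point from world to camera coordinates). Camera axes: x right, y down, z forward; pixel columns grow to the right and rows downward; lengths in m; the calibration is good to about 2 mm. A picture is of the moment at which its call begins.
A pose or a line that the arm cannot do raises r.PlanningError and nothing moves.
- r.hand_in(): hands the job in, once; it reports no verdict.
Readings, each from a call of its own:
- r.current_t(): time.
- r.current_q(): joint angles.
- r.current_qvel(): joint speeds.
- r.current_effort(): joint torques, N m.
- r.current_tool_pos(): TCP position.
- r.current_ee_rot(): TCP orientation.
- r.current_contact_force(): force on the tool from outside, world axes, zero at the start.
- r.current_torque(): the same for the moment, N m.
- r.current_opening(): opening from 0.0 (shut) to 1.0 (fully open).
Only numpy, scipy, OpenCV 4.12 (cv2) and the standard library are available. Lean on these libraries where they do the work, as an engineer would, in place of code of your own. Each camera call takes 0.05 s, during which the arm holds its last target.

## Working session

There is one attempt and no reset: what is moved stays moved. The work goes in short steps, each a Python script; the robot and the scene stay as the last script left them, time stands still between calls to the robot, and variables do not carry over. Pictures are saved under pics/ and viewed, and the job is handed in when it is done.

```bash
mkdir -p pics; ls; python3 - <<'E'
from cell import r, optics
import cv2, numpy as np
print(r.current_t(), r.current_tool_pos(), r.current_ee_rot(), r.finger_overhang, r.current_opening())
for n in("scene","top"):
    im=optics.get_image(n)
    cv2.imwrite(f"pics/{n}0.png",im["pixels"][:,:,::-1])
    np.savez(f"{n}0.npz",**im)
    T=np.linalg.inv(im["camera_from_world"]);print(n,im["fx"],im["fy"],im["cx"],im["cy"],T.round(3).tolist(),(im["depth"]>0).mean())
E
```

```text
pics
0.0 [ 0.1941152  -0.51425793  0.25274826] [ 9.83770343e-01  1.79431121e-01 -4.72193799e-05 -6.19008653e-04] 0.022 1.0028179547432583
scene 427.54016008154565 427.54016008154565 313.2041331871405 201.97903463103967 [[0.849, 0.442, -0.288, 0.859], [0.528, -0.725, 0.443, -0.533], [-0.013, -0.528, -0.849, 1.131], [0.0, 0.0, 0.0, 1.0]] 0.99573828125
top 498.30901058789294 498.30901058789294 320.93323755844756 204.31206262365413 [[0.026, -0.985, 0.172, 0.285], [-1.0, -0.025, 0.011, -0.027], [-0.007, -0.172, -0.985, 1.566], [0.0, 0.0, 0.0, 1.0]] 0.99599609375
```

View pics/scene0.png

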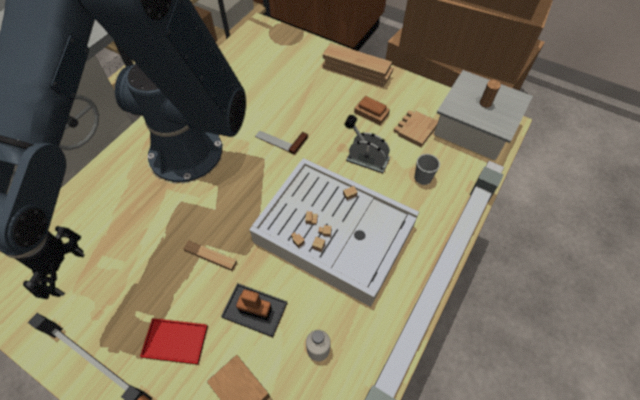

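View pics/top0.png

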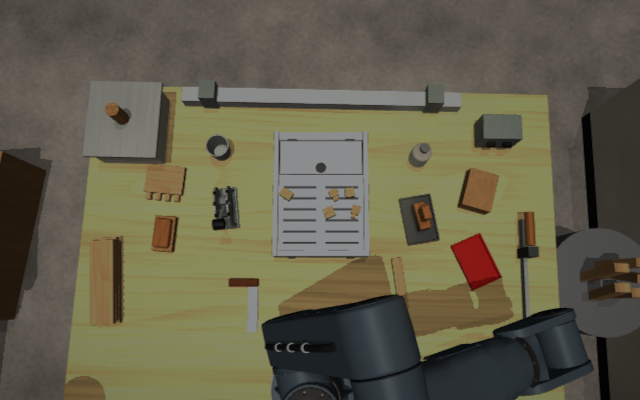

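The scene view shows the bed in the middle (about 335,230), the lever at (368,145), the brush in its dark tray at (254,308), and the red decoy tray at (175,340). I count five offcuts. Next I'll zoom in and measure.

```bash
cat > h.py <<'E'
import numpy as np, cv2
from cell import r, optics
def cast(im,u,v,z):
    T=np.linalg.inv(im["camera_from_world"])
    d=T[:3,:3]@np.array([(u-im["cx"])/im["fx"],(v-im["cy"])/im["fy"],1]); o=T[:3,3]
    return o+d*(z-o[2])/d[2]
def proj(im,p):
    c=im["camera_from_world"]@np.r_[p,1]
    return np.array([im["fx"]*c[0]/c[2]+im["cx"],im["fy"]*c[1]/c[2]+im["cy"]])
def cloud(im):
    T=np.linalg.inv(im["camera_from_world"])
    v,u=np.mgrid[0:400,0:640]; z=im["depth"]
    P=np.stack([(u-im["cx"])/im["fx"]*z,(v-im["cy"])/im["fy"]*z,z],-1)
    return P@T[:3,:3].T+T[:3,3]
def crop(im,name,x0,y0,x1,y1,k):
    a=im["pixels"][y0:y1,x0:x1,::-1]
    cv2.imwrite("pics/"+name,cv2.resize(a,None,fx=k,fy=k,interpolation=cv2.INTER_CUBIC))
E
python3 - <<'E'
from h import *
t=dict(np.load("top0.npz"));s=dict(np.load("scene0.npz"))
crop(t,"t_bed.png",200,120,450,270,3)
crop(s,"s_bed.png",240,100,440,310,2)
crop(s,"s_tray.png",200,260,300,360,5)
P=cloud(t)
# height map bands
for n,im in(("t",t),("s",s)):
    P=cloud(im);z=P[...,2]
    print(n,[ (h,np.percentile(z[150:160,400:440] if n=='t' else z[200:210,500:510],h).round(4)) for h in(10,50,90)])
def at(im,u,v): print((u,v),cloud(im)[v,u].round(4))
for p in[(276,134),(366,132),(275,255),(368,255),(320,168),(320,145),(300,200),(423,215),(405,200),(218,224)]: at(t,*p)
for p in[(360,236),(351,121),(366,160),(254,298),(370,215)]: at(s,*p)
E
```

```text
t [(10, np.float64(-0.0026)), (50, np.float64(0.0364)), (90, np.float64(0.1032))]
s [(10, np.float64(-0.755)), (50, np.float64(-0.7488)), (90, np.float64(-0.7419))]
(276, 134) [0.7642 0.1356 0.0751]
(366, 132) [ 0.7764 -0.1442  0.0782]
(275, 255) [0.3874 0.1216 0.0883]
(368, 255) [ 0.3947 -0.1537  0.0854]
(320, 168) [ 0.6587 -0.0043  0.0751]
(320, 145) [ 0.7357 -0.0022  0.0627]
(300, 200) [0.5577 0.054  0.0718]
(423, 215) [ 0.5126 -0.3098  0.1241]
(405, 200) [ 0.5775 -0.2757  0.0091]
(218, 224) [0.4646 0.2777 0.1727]
(360, 236) [ 0.6691 -0.0067  0.0714]
(351, 121) [0.4781 0.2717 0.1685]
(366, 160) [0.5443 0.2716 0.0221]
(254, 298) [ 0.54   -0.3171  0.1251]
(370, 215) [0.6617 0.0659 0.0742]
```

View pics/t_bed.png

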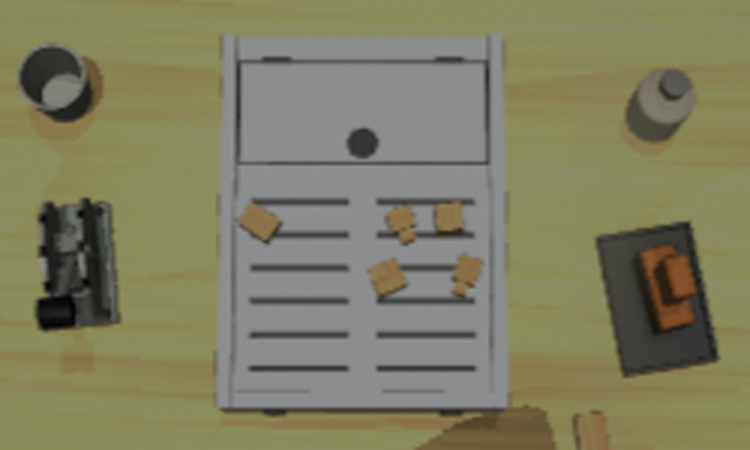

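View pics/s_bed.png

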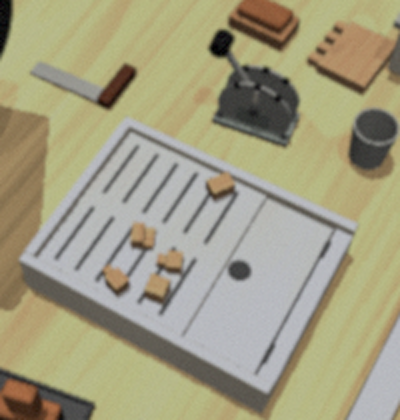

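View pics/s_tray.png

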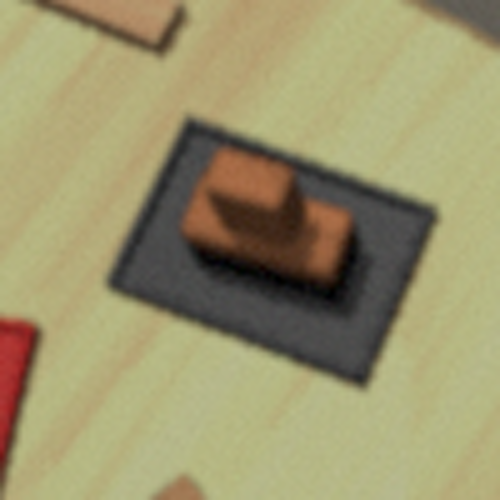

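```bash
python3 - <<'E'
from h import *
t=dict(np.load("top0.npz"));s=dict(np.load("scene0.npz"))
c=lambda x,y:((x+.5)/3-.5+200,(y+.5)/3-.5+120)
def C(x,y,z): return cast(t,*c(x,y),z)
for n,l,z in(("rimouter",[(221,37),(504,37),(219,407),(508,407)],.084),
 ("door",[(239,62),(488,62),(238,163),(489,163)],.07),("tray",[(597,237),(689,222),(718,359),(624,376)],.016)):
    print(n,[C(*p,z)[:2].round(4).tolist() for p in l])
print("pad",C(362.5,143,.07).round(4),cast(s,(239.5+.5)/2-.5+240,(270.5)/2-.5+100,.07).round(4))
print("tray scene",[cast(s,(x+.5)/5-.5+200,(y+.5)/5-.5+260,.016)[:2].round(4).tolist() for x,y in[(190,118),(437,212),(365,385),(108,285)]])
# brush handle top
for n,im,(x0,y0,x1,y1) in(("t",t,(395,190,445,250)),("s",s,(220,280,290,340))):
    hsv=cv2.cvtColor(im["pixels"],cv2.COLOR_RGB2HSV)
    P=cloud(im);m=(hsv[...,0]<18)&(hsv[...,1]>110)&(P[...,2]>.1)&(P[...,2]<.17)
    b=np.zeros_like(m);b[y0:y1,x0:x1]=1;m&=b
    v,u=np.nonzero(m);print(n,m.sum(),u.mean(),v.mean(),np.median(P[m][:,2]),cast(im,u.mean(),v.mean(),.129).round(4))
    q=np.array([cast(im,a,bb,.129)[:2] for a,bb in zip(u,v)],np.float32);print(cv2.minAreaRect(q))
    m=(hsv[...,2]<60)&(P[...,2]>.12)&(P[...,2]<.2)
    b[:]=0
    if n=="t": b[215:235,205:235]=1
    else: b[110:132,338:362]=1
    m&=b
    v,u=np.nonzero(m);print("knob",m.sum(),u.mean(),v.mean(),cast(im,u.mean(),v.mean(),.155).round(4),np.median(P[m],0).round(4))
crop(t,"t_lev.png",200,175,250,240,10);crop(t,"t_brush.png",390,185,450,250,9);crop(s,"s_lev.png",335,105,400,175,8)
E
```

```text
rimouter [[0.7676, 0.1432], [0.7747, -0.1489], [0.3865, 0.1289], [0.3939, -0.1568]]
door [[0.7456, 0.1249], [0.7518, -0.1338], [0.6379, 0.1216], [0.6442, -0.1361]]
tray [[0.58, -0.2547], [0.5985, -0.3516], [0.4543, -0.38], [0.4341, -0.2825]]
pad [ 0.6621 -0.0057  0.07  ] [ 0.6658 -0.0033  0.07  ]
tray scene [[0.442, -0.2833], [0.5875, -0.2562], [0.6068, -0.3518], [0.4615, -0.3803]]
t 143 424.95104895104896 212.34265734265733 0.1270638491691698 [ 0.5198 -0.3146  0.129 ]
((0.5198233127593994, -0.31458866596221924), (0.04283640533685684, 0.028911881148815155), 17.92131996154785)
knob 130 218.3153846153846 223.56923076923076 [0.4682 0.2808 0.155 ] [0.4667 0.279  0.1657]
s 207 249.975845410628 296.7004830917874 0.12762033655575156 [ 0.531  -0.3204  0.129 ]
((0.5312169790267944, -0.3197714686393738), (0.04726766049861908, 0.030171377584338188), 13.241436958312988)
knob 97 350.30927835051546 121.57731958762886 [0.4721 0.2799 0.155 ] [0.4746 0.2707 0.1646]
```

View pics/t_lev.png

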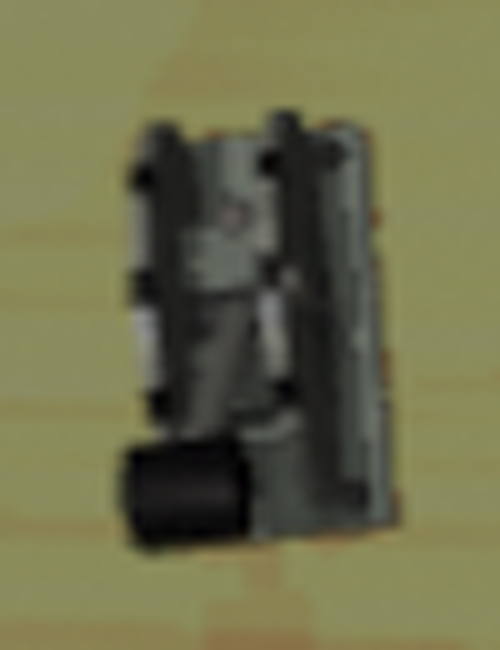

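View pics/t_brush.png

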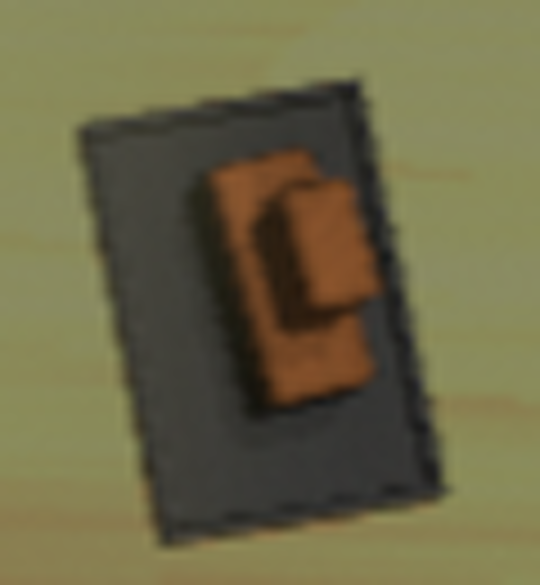

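View pics/s_lev.png

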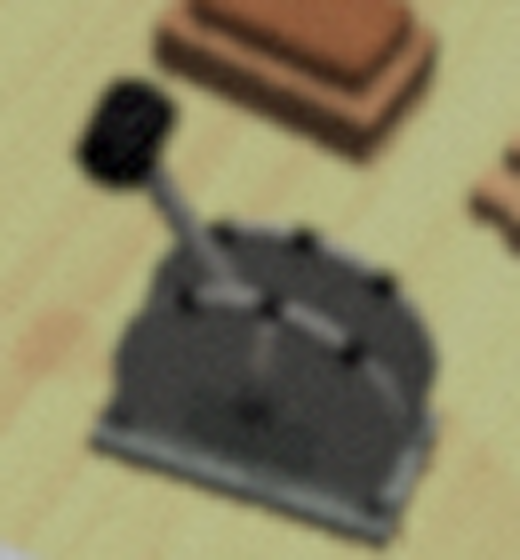

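```bash
cat >> h.py <<'E'
from scipy.spatial.transform import Rotation as R
def rot(jaw):
    """tool down, jaw axis at world angle jaw (mod pi), q6 kept nearest mid range"""
    best=None
    return R.from_rotvec([0,0,jaw+np.pi/2]).__mul__(R.from_rotvec([np.pi,0,0])).as_quat()
KN=np.array([.4695,.2805,.153]); YS=.14
E
python3 - <<'E'
from h import *
t=dict(np.load("top0.npz"));s=dict(np.load("scene0.npz"))
print(cast(t,218.15,224.05,.153),cast(s,350.6,121.1,.153))
for j in(YS+np.pi/2,YS-np.pi/2): print(j,r.inverse_kinematics([*KN[:2],.25],rot(j)))
q=r.inverse_kinematics([*KN[:2],.25],rot(YS+np.pi/2))
r.move_to([*KN[:2],.25],rot(YS+np.pi/2))
print(r.current_t(),r.current_tool_pos(),r.current_q())
for n in("scene","top"):
    im=optics.get_image(n); np.savez(f"{n}1.npz",**im)
crop(im,"t1.png",180,150,280,250,6)
im=optics.get_image("scene");crop(im,"s1.png",300,60,420,180,5)
E
```

```text
[0.46702773 0.28159456 0.153     ] [0.47109105 0.28374854 0.153     ]
1.7107963267948967 [ 0.45341213  0.3486024   1.66348735  0.          1.1295029  -1.2573842 ]
-1.4307963267948964 [ 4.53412126e-01  3.48602400e-01  1.66348735e+00 -4.44089210e-16
  1.12950290e+00  1.88420845e+00]
3.0583 [0.46982243 0.27999823 0.24998751] [ 4.52352341e-01  3.48650386e-01  1.66345127e+00 -6.71755995e-05
  1.12948363e+00 -1.25725490e+00]
```

View pics/t1.png

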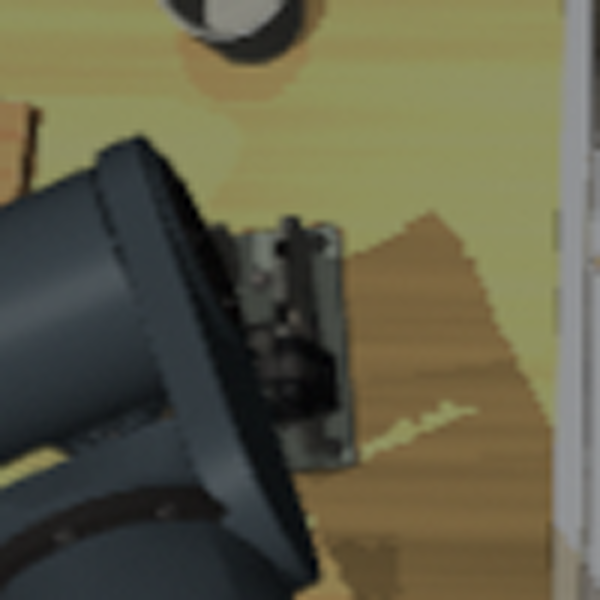

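View pics/s1.png

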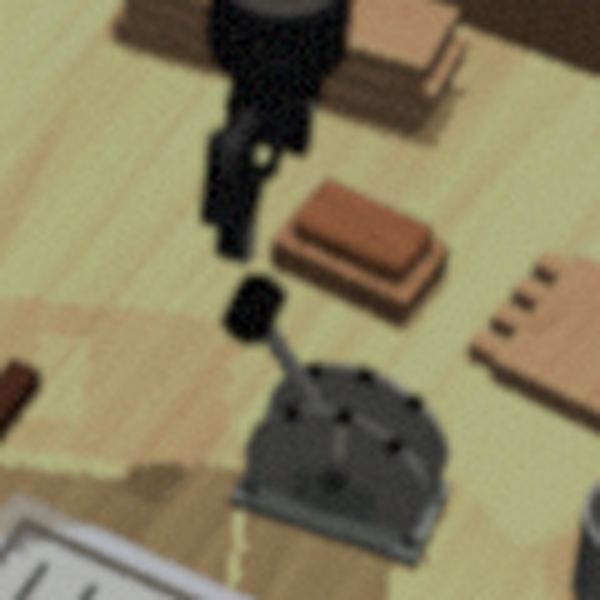

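The open gripper is above the knob, which is at about (255,305) in the scene crop. Next: descend, pinch and throw the lever along its arc.

```bash
python3 - <<'E'
from h import *
k=np.array([.4695,.2825]); 
r.move_linear([*k,.158])
print(r.current_contact_force().round(2))
r.set_gripper(0.0,squeeze=25)
print(r.current_opening(),r.current_contact_force().round(2),r.current_tool_pos())
im=optics.get_image("scene");crop(im,"s2.png",300,60,420,180,5)
E
```

```text
[ 0.15 -0.38  0.95]
0.3953079336531818 [ -2.89 -12.54   9.6 ] [0.46943341 0.28108474 0.1586027 ]
```

View pics/s2.png

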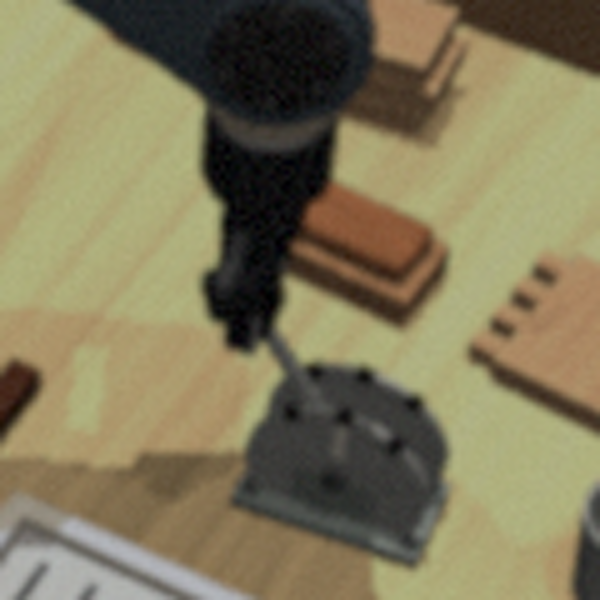

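```bash
python3 - <<'E'
from h import *
p0=r.current_tool_pos(); d=np.array([np.cos(YS),np.sin(YS)])
p0=p0.copy(); p0[1]-=.001
for th in np.arange(.06,.601,.06):
    h=.125*(np.sin(.6)-np.sin(.6-th)); z=.125*(np.cos(.6-th)-np.cos(.6))
    r.move_linear([*(p0[:2]+h*d),p0[2]+z],vel=.06)
    print(round(th,2),r.current_contact_force().round(1),end=' ')
r.sleep(.3);print(r.current_contact_force().round(1),r.current_opening())
im=optics.get_image("scene");crop(im,"s3.png",300,60,420,180,5)
E
```

```text
0.06 [-2.9  3.4 -1.1] 0.12 [-2.7  4.8 -1.2] 0.18 [-2.6  4.5 -1.6] 0.24 [-1.8  6.  -1.2] 0.3 [-1.   5.5 -2.9] 0.36 [-1.8  4.2 -1.6] 0.42 [ 0.2  5.3 -1.5] 0.48 [ 0.4  5.  -1.6] 0.54 [ 0.8  5.3 -1.8] 0.6 [ 0.7  5.5 -0.5] [ 1.2  5.2 -1. ] 0.3955736795120387
```

View pics/s3.png

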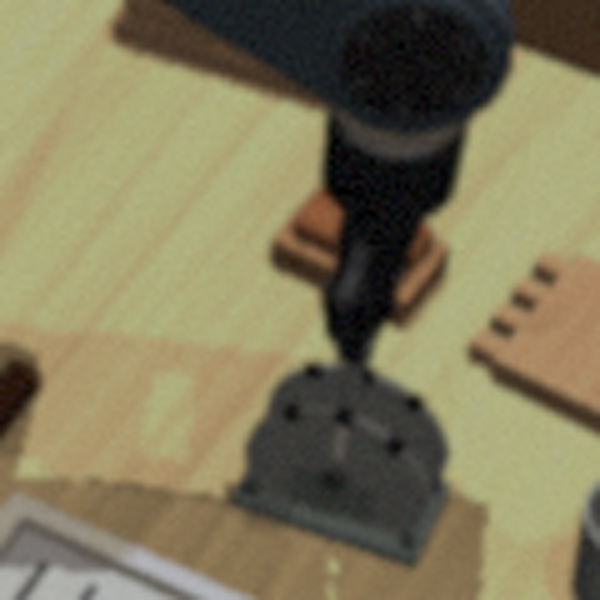

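The lever is upright, with the knob above the middle stripe. Next I'll release it, retreat upward, check it, and measure the bed and offcuts with the view clear.

```bash
python3 - <<'E'
from h import *
r.set_gripper(1.0); p=r.current_tool_pos(); print("mid",p)
r.move_linear([p[0],p[1],.26],vel=.2)
r.set_gripper(0.0)
r.sleep(.3)
r.move_to([.50,-.006,.24],rot(0))
im=optics.get_image("scene");crop(im,"s4.png",300,60,420,180,5);np.savez("scene4.npz",**im)
crop(im,"s4b.png",230,130,430,310,3.6)
print(r.current_t(),r.current_contact_force().round(1))
t=dict(np.load("top0.npz"));s=dict(np.load("scene0.npz"))
for n,im in(("t",t),("s",s)):
    hsv=cv2.cvtColor(im["pixels"],cv2.COLOR_RGB2HSV)
    m=((hsv[...,1]>70)&(hsv[...,0]<25)).astype(np.uint8)
    # restrict to deck polygon
    def Bw(x,y,z): 
        a=-.022; return np.array([.5845,-.0065,0])+np.array([x*np.cos(a)-y*np.sin(a),x*np.sin(a)+y*np.cos(a),z])
    poly=np.array([proj(im,Bw(x,y,.075)) for x,y in[(-.178,-.128),(.16,-.128),(.16,.128),(-.178,.128)]]).astype(np.int32)
    b=np.zeros_like(m);cv2.fillPoly(b,[poly],1);m&=b
    k,l,st,ce=cv2.connectedComponentsWithStats(m)
    for i in range(1,k):
        if st[i,4]>15: print(n,st[i,4],ce[i].round(1),cast(im,*ce[i],.081)[:2].round(3))
E
```

```text
mid [0.53934823 0.28987436 0.18044153]
11.025 [-0.4 -0.1  0.3]
t 104 [286.1 193.5] [0.575 0.096]
t 95 [349.2 192.1] [ 0.584 -0.095]
t 83 [333.7 194. ] [ 0.577 -0.048]
t 87 [354.7 210.9] [ 0.527 -0.112]
t 104 [328.7 211.9] [ 0.522 -0.034]
s 116 [350.  192.3] [0.577 0.1  ]
s 115 [310.8 217.9] [ 0.525 -0.033]
s 99 [325.1 230.3] [ 0.58  -0.046]
s 105 [297.4 239.3] [ 0.529 -0.11 ]
s 116 [318.1 243.6] [ 0.585 -0.092]
```

View pics/s4.png

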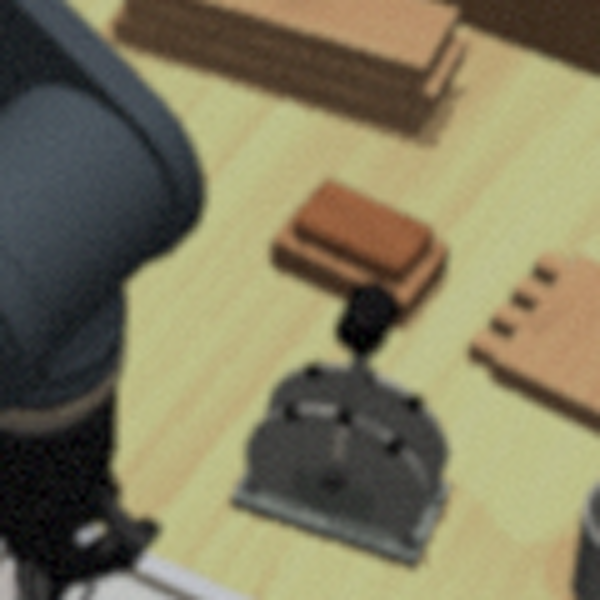

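View pics/s4b.png

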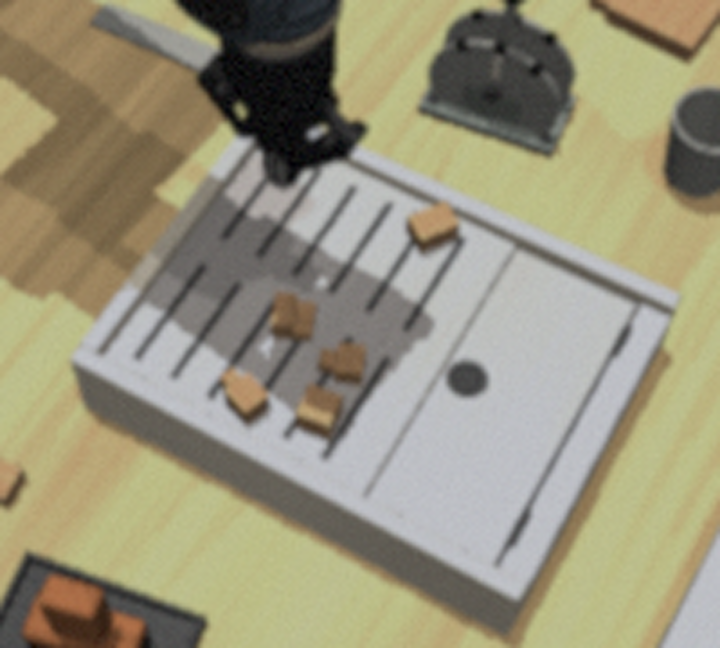

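```bash
cat >> h.py <<'E'
YB=.025; B0=np.array([.587,-.0068])
def bw(x,y): c,s=np.cos(YB),np.sin(YB); return B0+np.array([c*x-s*y,s*x+c*y])
def wb(p): c,s=np.cos(YB),np.sin(YB); d=np.asarray(p)[:2]-B0; return np.array([c*d[0]+s*d[1],-s*d[0]+c*d[1]])
E
python3 - <<'E'
from h import *
p=bw(.076,0);print(p)
r.move_linear([*p,.14],rot(YB+np.pi/2) if False else None,vel=.2)
r.move_linear([*p,.098],vel=.1)
z=.096
while z>.084:
    r.move_linear([*p,z],vel=.03); f=r.current_contact_force(); print(round(z,4),r.current_tool_pos()[2].round(4),f.round(1))
    if f[2]>9: break
    z-=.001
r.move_linear([p[0]-.02,p[1],.26],vel=.2)
r.sleep(1.0)
r.move_to([.42,-.1,.35],rot(0))
im=optics.get_image("scene");crop(im,"s5.png",230,100,430,310,3)
print(r.current_t())
E
```

```text
[ 0.66297625 -0.0049002 ]
0.096 0.0964 [ 0.1 -0.6  0.2]
0.095 0.0951 [ 0.1 -0.6  0.8]
0.094 0.0939 [ 0.5 -0.1  0.4]
0.093 0.0929 [ 0.6 -0.   0.2]
0.092 0.0922 [-0.5 -0.2  1.7]
0.091 0.0912 [-0.  -0.3  2.5]
0.09 0.0901 [0.6 0.4 3.3]
0.089 0.089 [ 1.1 -0.7  3.6]
0.088 0.088 [2.2 0.6 2.4]
0.087 0.087 [3.2 0.6 3.3]
0.086 0.0866 [ 0.3 -0.2  7.1]
0.085 0.0861 [-1.3 -0.1 11.5]
18.7917
```

View pics/s5.png

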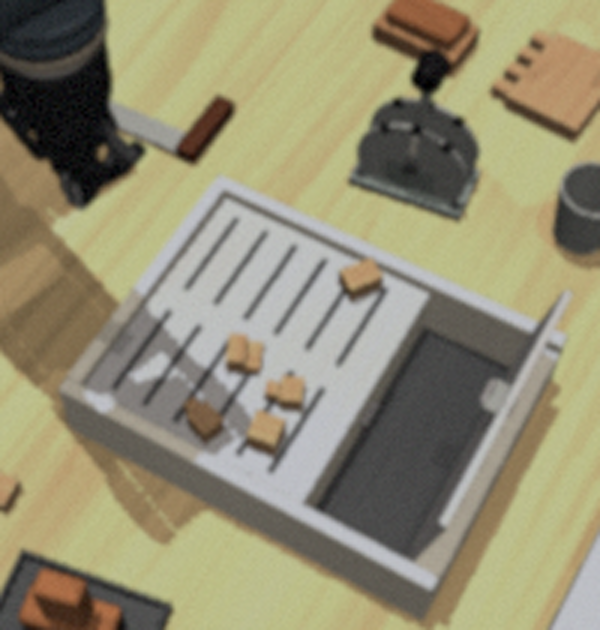

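The door stands open, the lever is still at mid, and all five offcuts are visible on the deck. Next I'll grasp the brush.

```bash
python3 - <<'E'
from h import *
t=dict(np.load("top0.npz"));s=dict(np.load("scene0.npz"))
print(cast(t,426.2,211.9,.129),cast(s,250.2,296.2,.129))
r.set_gripper(1.0)
p=[.526,-.319]
r.move_to([*p,.22],rot(-1.32))
r.move_linear([*p,.103],vel=.12)
print(r.current_contact_force().round(1),r.current_q().round(2))
r.set_gripper(0.0,squeeze=50)
print(r.current_opening()*85,r.current_contact_force().round(1),r.current_tool_pos())
im=optics.get_image("scene");crop(im,"s6.png",200,250,320,360,5)
E
```

```text
[ 0.52122716 -0.31821217  0.129     ] [ 0.53068747 -0.31912961  0.129     ]
[-0.   0.2  0.4] [-0.62  0.65  1.59 -0.    0.91  0.7 ]
23.528020902729615 [-0.5  1.   3.1] [ 0.5261709  -0.31908103  0.10326196]
```

View pics/s6.png

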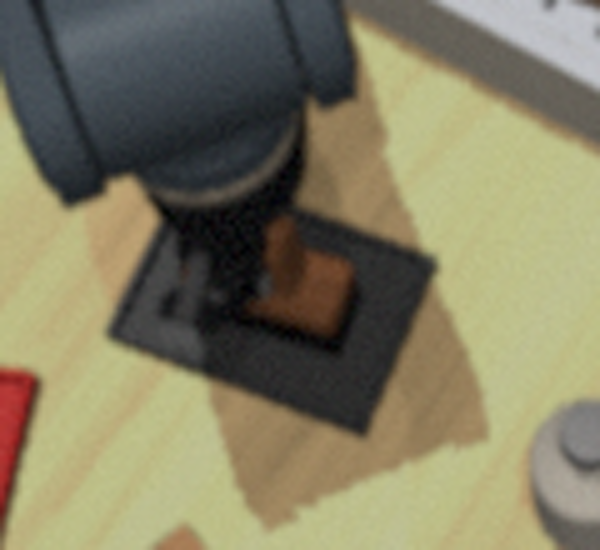

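```bash
cat >> h.py <<'E'
def lane(y,x0=-.13,x1=.072,y1=None,z=.170,vel=.12):
    y1=y if y1 is None else y1
    r.move_linear([*bw(x0,y),.22],rot(YB),vel=.25)
    r.move_linear([*bw(x0,y),z],vel=.12)
    print("down",r.current_contact_force().round(1),end=' ')
    r.move_linear([*bw(x1,y1),z],vel=vel)
    print("end",r.current_contact_force().round(1),r.current_opening()*85,r.current_t())
    r.move_linear([*bw(x1-.01,y1),.22],vel=.2)
E
python3 - <<'E'
from h import *
r.move_linear([.526,-.319,.25],vel=.15)
p=bw(-.13,-.03)
r.move_to([*p,.25],rot(YB)); print(r.current_q().round(2))
lane(-.03)
r.move_linear([*bw(-.15,-.03),.25],vel=.25)
for n in("scene","top"):
    im=optics.get_image(n);
    if n=="scene":crop(im,"s7.png",230,100,430,310,3)
    else: crop(im,"t7.png",250,110,400,270,3.7)
E
```

```text
[-0.19  0.19  1.88 -0.    1.07 -0.21]
down [ 0.5  0.8 -2.1] end [ 0.1  0.4 -1. ] 23.270207187050268 27.3167
```

View pics/s7.png

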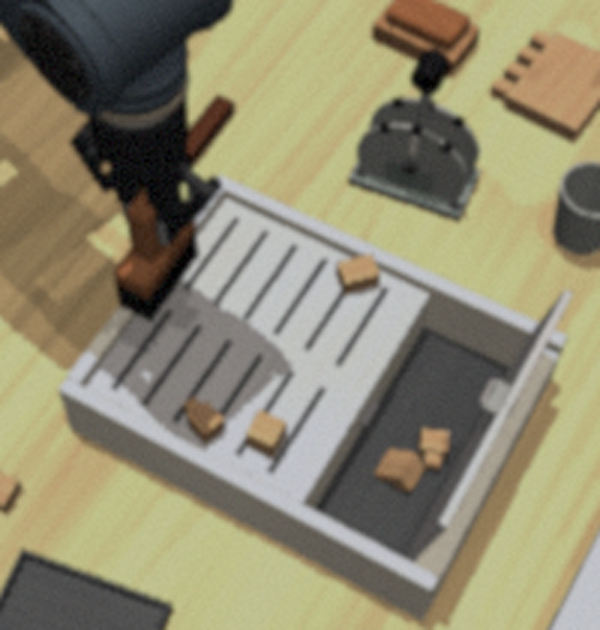

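View pics/t7.png

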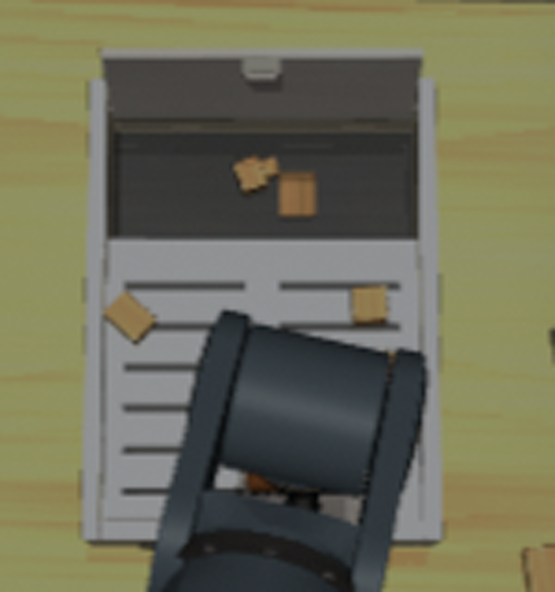

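Two offcuts are in the well and three remain, two on the right and one against the left rim. I'll sweep the right lane, then the left.

```bash
python3 - <<'E'
from h import *
lane(-.086)
r.move_linear([*bw(-.13,-.03),.25],vel=.25)
lane(.08)
r.move_linear([*bw(-.15,-.03),.25],vel=.25)
for n in("scene","top"):
    im=optics.get_image(n);
    if n=="scene":crop(im,"s8.png",230,100,430,310,3)
    else: crop(im,"t8.png",250,110,400,270,3.7)
E
```

```text
down [ 0.3 -0.4 -1.5] end [ 0.6  0.2 -1. ] 23.544706398272666 31.65
down [-0.1 -0.9 -1.5] end [ 0.5 -0.  -2.1] 23.498921108972684 36.025
```

View pics/s8.png

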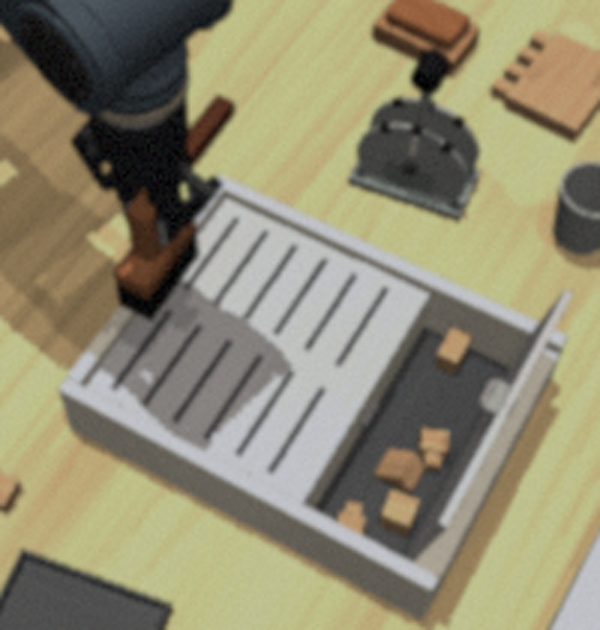

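View pics/t8.png

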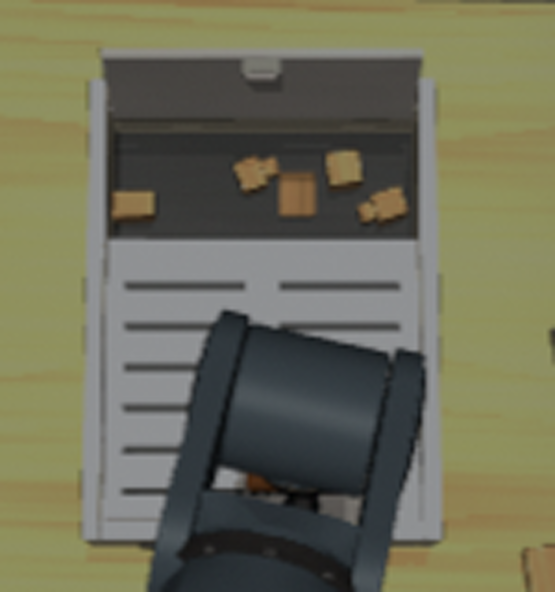

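All five offcuts lie in the well. Next I'll return the brush to the tray.

```bash
python3 - <<'E'
from h import *
p=[.523,-.3185]
r.move_to([*p,.25],rot(-1.32))
r.move_linear([*p,.125],vel=.12)
z=.106
while z>.100:
    r.move_linear([*p,z],vel=.04); f=r.current_contact_force(); print(round(z,4),f.round(1))
    if f[2]>1.5: break
    z-=.001
r.sleep(.2)
r.set_gripper(1.0); r.sleep(.3)
r.move_linear([*p,.25],vel=.1)
r.move_to([.42,.2,.3],rot(YS+np.pi/2))
im=optics.get_image("scene");crop(im,"s9.png",200,250,320,360,5);crop(im,"s9b.png",300,60,420,180,4)
im=optics.get_image("top");crop(im,"t9.png",250,110,450,260,4);print(r.current_t())
E
```

```text
0.106 [-0.2  0.1 -2. ]
0.105 [-0.1  0.1 -2.5]
0.104 [ 0.2  0.2 -2.2]
0.103 [ 0.2 -0.3  0.5]
0.102 [-3.7  0.8 10.7]
46.3583
```

View pics/s9.png

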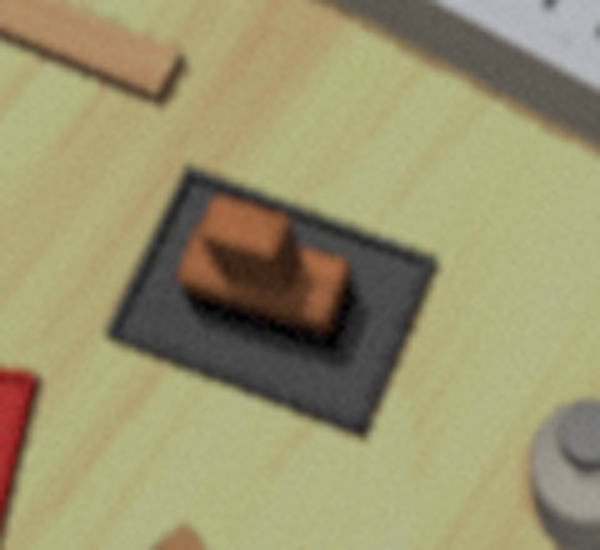

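View pics/t9.png

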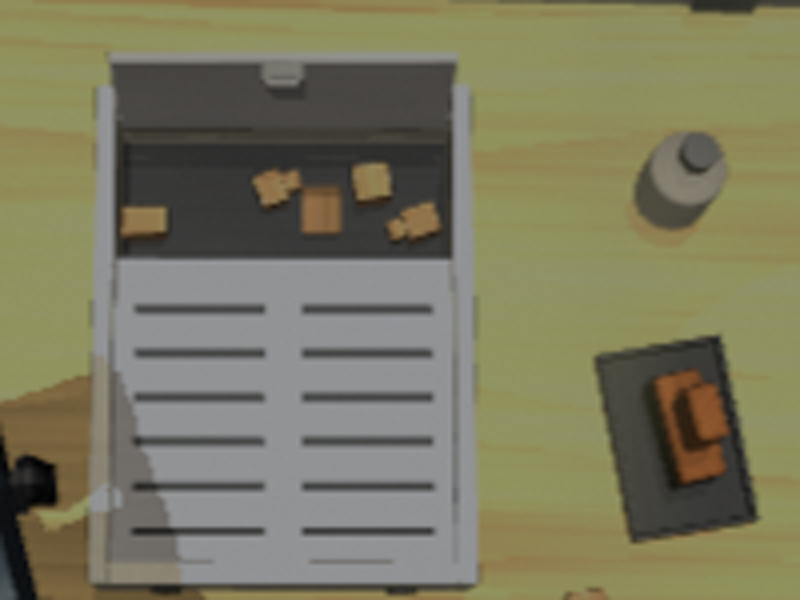

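View pics/s9b.png

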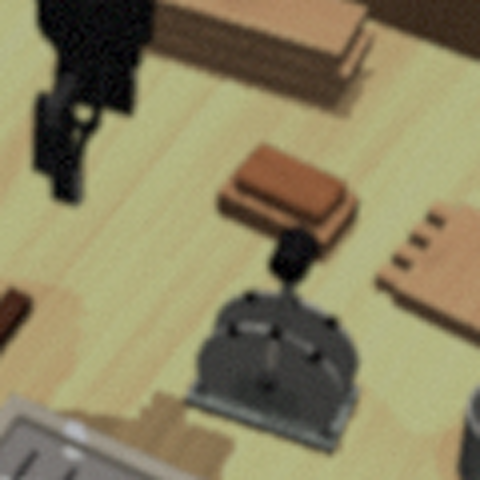

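The brush stands upright in the tray and the deck is clear. Next I'll throw the lever back.

```bash
python3 - <<'E'
from h import *
m=np.array([.5393,.2899,.1804])
r.move_to([m[0],m[1],.26],rot(YS+np.pi/2))
r.move_linear(m,vel=.12)
r.set_gripper(0.0,squeeze=25)
print(r.current_opening()*85,r.current_contact_force().round(1))
d=np.array([np.cos(YS),np.sin(YS)])
for th in np.arange(.54,-.021,-.06):
    h=-.125*np.sin(.6-th); z=.125*(np.cos(.6-th)-1)
    r.move_linear([*(m[:2]+h*d),m[2]+z],vel=.06)
    print(round(th,2),r.current_contact_force().round(1),end=' ')
r.sleep(.3)
r.set_gripper(1.0); p=r.current_tool_pos(); print(p)
r.move_linear([p[0],p[1],.26],vel=.15)
r.move_to([.30,-.05,.35],rot(0)); r.sleep(.5)
im=optics.get_image("scene");crop(im,"s10.png",200,60,440,350,2);np.savez("scene10.npz",**im)
im=optics.get_image("top");crop(im,"t10.png",200,110,450,270,3);np.savez("top10.npz",**im);print(r.current_t(),r.current_contact_force().round(1))
E
```

```text
33.670401857609434 [-0.9  0.7  2.8]
0.54 [3.3 2.8 2. ] 0.48 [1.5 2.7 4.9] 0.42 [-0.8  4.7  5.5] 0.36 [-0.7  5.   5.9] 0.3 [-0.9  4.4  6.2] 0.24 [-1.7  4.7  3.3] 0.18 [-3.   6.2  4.5] 0.12 [-2.5  6.8  3.2] 0.06 [-3.6  7.1  2.7] 0.0 [-4.3  8.   1.1] [0.46941862 0.27992458 0.15851719]
54.8167 [ 0.3  0.2 -0.4]
```

View pics/s10.png

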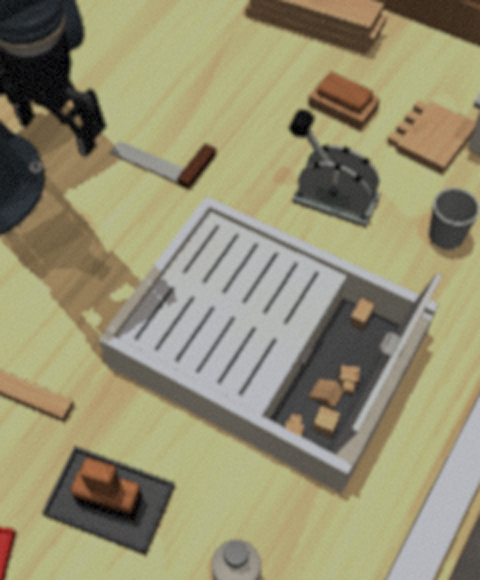

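View pics/t10.png

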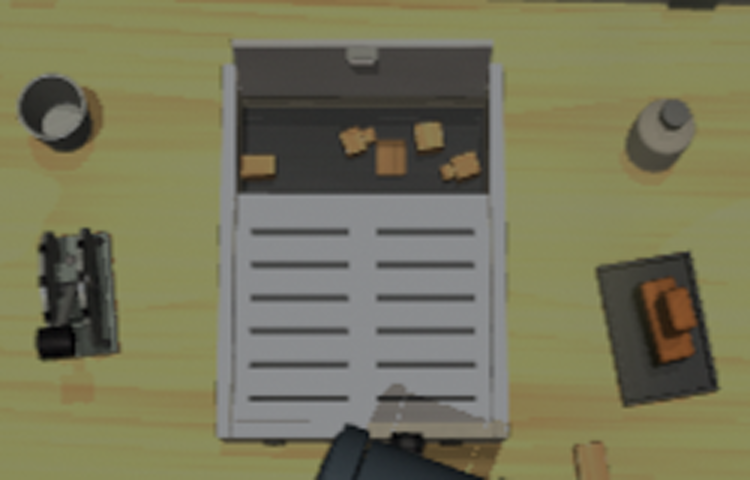

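The knob is back at its starting pixel (218,224). The door is open, all five offcuts are in the well, and the brush stands in its tray with the robot clear of everything.

```bash
python3 - <<'E'
from cell import r
r.hand_in(); print(r.current_t())
E
```

```text
the job is handed in; nothing more can be done
the job is handed in; nothing more can be done
```

The job is done and handed in at about 55 s on the robot clock; the hand-in call gave no verdict.

**What I did:**
- I pinched the lever knob and threw it to the middle notch. It stayed upright after release.
- I pressed the door pad to its stop (11.5 N at the tool), and the door sprang open as I withdrew.
- I swept the five offcuts present into the well in three passes with the brush.
- I stood the brush back in its tray, then threw the lever back to its near notch.

**Last checks (pictures from both cameras):**
- **Lever:** the knob is back at its starting pixel, about (218, 224) in the top view.
- **Door and offcuts:** the door is upright, the deck is clear, and all five offcuts lie on the well floor.
- **Brush:** it stands upright near the middle of the tray. I judged this from the pictures and the placing position, and did not measure it again afterwards.
- **Bystanders:** the ones in view look unmoved by eye.
- **Robot:** it is clear of everything, and its force reading is near zero.

**Disagreement:** the two cameras differed by about 4 to 9 mm in x on some points, such as the tray and the brush handle. I used their mean, and the grasps held (33.6 mm on the knob, 23.5 mm on the handle).

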